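# Weigh the capsule plate

## Robot

A 7-joint arm with a two-finger parallel gripper is mounted at the origin on the work surface. World frame = base frame: x ahead of the robot, y to its left, z up, the work surface at z = 0. Lengths are in m, angles in rad, forces in N, time in s.
With the tool pointing down it reaches from about 0.425 to 0.925 m from the base axis. Payload 6.8 kg.
Tool frame: the origin (TCP) lies midway between the tips of the shut fingers; the grasp point (between the pads) lies 19 mm behind it; z points along the fingers, y is the line along which they close (so a half turn about z gives the same grasp; the last joint's range is limited). The gripper opens to 85 mm and grips with 20 to 120 N. Pads are 22 mm wide; open, the fingers measure 114 mm over their backs; the gripper's body (76 mm by 85 mm) begins 54 mm behind the grasp point. The pads swing forward as they close: fully open they stand 13 mm farther back than shut.
Start: joints at [1.217, 0.477, 0.022, 1.555, -0.011, 1.109, -0.083], TCP at [0.164, -0.655, 0.195] pointing down, gripper open.
Joint ranges: [-2.96, 2.96], [-0.34, 2.1], [-1.41, 1.46], [0.24, 2.44], [-1.37, 4.51], [0.17, 1.92], [-2.96, 2.96]. Speed limits (rad/s): [2.39, 2.39, 3.14, 3.14, 3.14, 3.14, 3.14].

## Interface

Orientations are given as a unit quaternion [w, x, y, z].
In Python, from station import bot gives the robot as it stands.
- The arm moves only by the tool jog_arm, never from a script. Its argument "rows" is a list of rows, each an object of numbers: "fingers": the finger opening in mm, from 0 to 85.4; "x", "y", "z": the shift along the tool's x, y, z in mm; "ax", "ay", "az": the turn, a rotation vector about the tool's x, y, z in degrees. A call has exactly 8 rows; each row shifts and turns the commanded pose from where the row before left it, along the tool's axes as they then stand; what a row does not reach is not made up. A row lasts 1/10 s, in which the tool goes at most 50 mm and 8.59 degrees, less where a joint would pass 70% of its speed; a pose out of reach is approached as far as the arm can. A call with a gripper value outside its range is refused whole. The fingers move at their own pace and stop on an object; "force" is the grip in N (left out, the last holds). Time passes only in rows, so rows that do not move let the fingers close, or fill a call up. It gives the time, the measured TCP pose, the force, the opening and the grip force at its end, in the units of the state.
- bot.get_obs(): the state, without advancing time (a new reading comes with each control period).
- bot.read_camera(name): name is "side" or "top" or "wrist"; returns a dict with "pixels" (420x560x3 uint8, red, green, blue), "vertical_fov" (degrees; the focal length in pixels is half the picture's height over the tangent of half this angle, whatever the lens; pixels are square), "cx", "cy" (the principal point, pixels), "dist_coeffs" ([k1, k2, p1, p2, k3] as OpenCV has them; the pictures are not rectified), "world_from_camera" (4x4, takes a point from camera to world coordinates). Camera axes: x right, y down, z forward; pixel columns grow to the right and rows downward; lengths in m; the calibration is good to about 2 mm. A picture is of the moment at which its call begins. There is no depth.
- bot.hand_in(): hands the job in; it is judged then, once.
The state is a dict: "t": time; "q": joint angles; "joint_vel": joint speeds; "joint_torque": joint torques, N m; "eef_pos": TCP position; "tool_rot": TCP orientation; "contact_force": force on the tool from outside, world axes, zero at the start; "torque": the same for the moment, N m; "gripper_width": opening from 0.0 (shut) to 1.0 (fully open); "grasp_force": force on a finger pad.
Only numpy, scipy, OpenCV 4.12 (cv2) and the standard library are available. Lean on these libraries where they do the work, as an engineer would, in place of code of your own. Each camera call takes 0.05 s, during which the arm holds its last target. There are 200 camera calls.

## Task

Two thin metal plates lie flat on the low wooden riser, too thin to pick up there. Slide the longer one, the one with rows of holes, out over the riser's front edge (the long edge facing the robot) until about a third of its length sticks out, while it still lies flat; then grip it by its sides there and lay it flat in the middle of the round pan of the balance. Leave the plain plate where it is.

Things in the scene. Friction and masses are not known exactly. Their poses are not given: they have to be found in the camera images.
- hole_plate: The plate to weigh: bare aluminium, 160 mm long (its x), 56 mm wide (its y), 3 mm thick, three rows of small dark holes; about 70 g. Origin at the centre of its underside. It starts flat and wholly on the riser, in its left or right half, length within 10 degrees of square to the front edge. It slides easily on the varnish: fingertips pressing on it with 5 to 10 N drag it along.
- plain_plate: The other plate, to be left alone: bare aluminium without holes, 110 mm long (its x), 56 mm wide (its y), 3 mm thick; origin at the centre of its underside. It lies flat on the riser beside the first, in the other half, about 160 mm between centres.
- riser: Low fixed bench riser with a varnished wood board 280 mm deep (its x) by 360 mm wide (its y) and 18 mm thick, upper surface 70 mm above the table, open below (two steel legs near its left and right ends). Origin on the table under the middle of the top; its x points away from the robot, so the front edge, facing the robot, lies at x = -140 mm in its frame. Small bottles and a carton up to 50 mm tall stand along its back. The table just in front of it is free.
- pan (a point): Centre of the upper face of the balance's round steel pan: 100 mm across, 6 mm thick, 85 mm above the table, on a short stem of 40 mm across. The balance is a fixed white box with its body's top 50 mm above the table (its display panel, towards the robot, reaches 61 mm), so there are 29 mm free under the pan's rim. It stands to the left or to the right of the riser; a closed tub 130 mm high stands on the other side.
Mind the look-alikes: they are no part of the job. What is shaped like the hole_plate but yellow is not meant.

How it is judged:
By the outcome, as a careful person would: the job done as asked, in the order asked, and still so for the second after the job is handed in, with the robot touching nothing.
It also fails if it takes over 58 s, if anything falls off the work surface, if the arm or the gripper's body presses on something with over 40 N, if the wrist force passes 120 N, or if a joint passes its speed limit or range.

## Working session

There is one attempt and no reset: what is moved stays moved. The work goes in short steps, Python scripts to look and compute and a tool call to move; the robot and the scene stay as the last step left them, time stands still between calls to the robot, and variables do not carry over. Pictures are saved under pics/ and viewed, at most 10 in all, crops included, and the job is handed in when it is done.

Besides the shell and the picture viewer there is one more tool, called by a JSON object that holds its "method" and its "body". jog_arm: Moves the arm, as the interface text tells. Its arguments: {"type":"object","properties":{"rows":{"type":"array","items":{"type":"object","properties":{"fingers":{"type":"number"},"x":{"type":"number"},"y":{"type":"number"},"z":{"type":"number"},"ax":{"type":"number"},"ay":{"type":"number"},"az":{"type":"number"}}}},"force":{"type":"number"}},"required":["rows"]}

```bash
mkdir -p pics
cat > h.py <<'E'
import numpy as np, cv2
from station import bot
def cam(n,save=None):
    c=bot.read_camera(n)
    if save: cv2.imwrite('pics/'+save,c['pixels'][:,:,::-1])
    return c
def K(c):
    f=c['pixels'].shape[0]/2/np.tan(np.radians(c['vertical_fov'])/2)
    return np.array([[f,0,c['cx']],[0,f,c['cy']],[0,0,1.]])
def onplane(c,uv,z):
    T=np.array(c['world_from_camera']);d=np.array(c['dist_coeffs'],float)
    n=cv2.undistortPoints(np.array(uv,float).reshape(-1,1,2),K(c),d)[:,0]
    r=np.c_[n,np.ones(len(n))]@T[:3,:3].T
    return T[:3,3]+r*((z-T[2,3])/r[:,2])[:,None]
def proj(c,P):
    T=np.linalg.inv(np.array(c['world_from_camera']))
    return cv2.projectPoints(np.array(P,float).reshape(-1,1,3),cv2.Rodrigues(T[:3,:3])[0],T[:3,3],K(c),np.array(c['dist_coeffs'],float))[0][:,0]
E
python3 - <<'E'
from h import *
a=cam('top','top1.png');cam('side','side1.png')
o=bot.get_obs();print(o)
print(a['world_from_camera'])
E
```

```text
{'t': 0.1, 'q': array([ 1.21692745,  0.47774201,  0.02233058,  1.55634824, -0.01147028,
        1.10933375, -0.08310364]), 'joint_vel': array([ 0.00140373, -0.00129217,  0.00129643, -0.00345117,  0.00055895,
        0.00013881, -0.00018171]), 'joint_torque': array([ 3.97396638e-03, -5.97766256e+01,  1.61397882e+00, -2.81955957e+01,
        1.28881339e-02,  5.04156982e-03, -2.61226347e-05]), 'eef_pos': array([ 0.16406333, -0.6541325 ,  0.19390815]), 'tool_rot': array([-8.33129517e-04,  9.92456367e-01,  1.22595412e-01, -1.76461011e-04]), 'contact_force': array([-1.00559917, -0.15120596, -0.10651545]), 'torque': array([-0.02038742,  0.00100361, -0.06280226]), 'grasp_force': 0.0, 'gripper_width': 0.9978626411397417}
[[ 0.02791527 -0.9978173   0.05984451  0.49494245]
 [-0.99958838 -0.02826098 -0.00493805  0.00608458]
 [ 0.00661854 -0.05968203 -0.9981955   1.03103776]
 [ 0.          0.          0.          1.        ]]
```

View pics/top1.png

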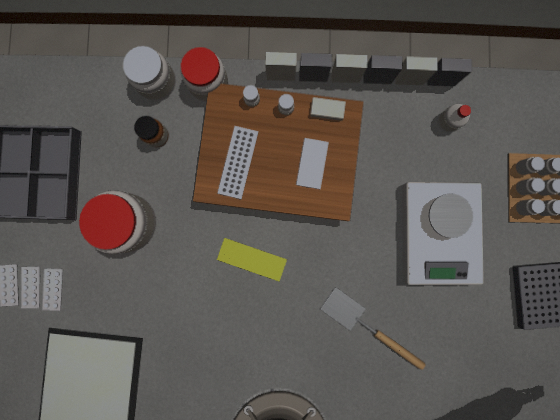

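View pics/side1.png

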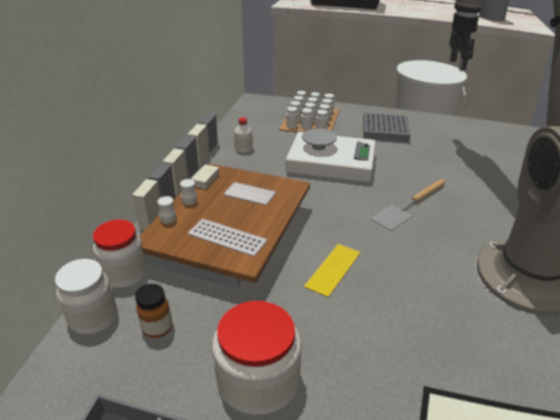

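The top view shows the candidates:
- The holed bare plate is at (238,162), on the riser's left half. This is the one I want.
- The plain plate is at (313,163).
- The yellow look-alike is on the table at (252,259).
- A spatula blade is at (343,309).

The pan is at (450,216), and the tub with the red lid is at (110,222). Next I'll measure these and take the close crop.

```bash
cat > m.py <<'E'
from h import *
def rect(c,mask,z):
    k=max(cv2.findContours(mask,cv2.RETR_EXTERNAL,cv2.CHAIN_APPROX_NONE)[0],key=cv2.contourArea)
    k=cv2.convexHull(k)[:,0]
    P=onplane(c,k,z)[:,:2]
    (ctr,sz,ang)=cv2.minAreaRect((P*1000).astype(np.float32))
    b=cv2.boxPoints((ctr,sz,ang));e=b[1]-b[0];g=b[2]-b[1]
    l=e if np.linalg.norm(e)>np.linalg.norm(g) else g
    a=np.degrees(np.arctan2(l[1],l[0]));a=(a+90)%180-90
    return ctr,sz,a,b
def box(m,x0,y0,x1,y1):
    o=np.zeros_like(m);o[y0:y1,x0:x1]=m[y0:y1,x0:x1];return o
E
python3 - <<'E'
from m import *
c=cam('top');im=c['pixels'];hsv=cv2.cvtColor(im,cv2.COLOR_RGB2HSV)
br=((hsv[...,1]<90)&(hsv[...,2]>90)).astype(np.uint8)*255
brc=cv2.morphologyEx(br,cv2.MORPH_CLOSE,np.ones((5,5)))
print('hole',rect(c,box(brc,210,115,268,205),.073))
print('plain',rect(c,box(br,290,130,335,195),.073))
wood=((hsv[...,1]>100)&(hsv[...,0]<20)).astype(np.uint8)*255
wood=cv2.morphologyEx(box(wood,185,80,370,225),cv2.MORPH_OPEN,np.ones((3,3)))
print('riser',rect(c,wood,.07))
g=cv2.GaussianBlur(cv2.cvtColor(im,cv2.COLOR_RGB2GRAY),(3,3),0)
for x in cv2.HoughCircles(g[180:260,410:490],cv2.HOUGH_GRADIENT,1,30,param1=80,param2=12,minRadius=18,maxRadius=28)[0]:
    u=x[:2]+[410,180]; print('pan',u,x[2],onplane(c,[u,u+[x[2],0]],.085))
print('base edge', onplane(c,[[280,400]],0))
cv2.imwrite('pics/crop.png',np.hstack([cv2.resize(im[80:230,185:375,::-1],None,fx=2,fy=2),cv2.resize(im[155:305,390:500,::-1],None,fx=2,fy=2)]))
E
```

```text
hole ((651.6929931640625, 113.40631103515625), (57.53237533569336, 161.09628295898438), np.float32(-12.011337), array([[566.92194 , 102.03242 ],
       [724.4913  ,  68.50742 ],
       [736.46405 , 124.780205],
       [578.8947  , 158.3052  ]], dtype=float32))
plain ((653.6920776367188, -56.20862579345703), (58.25481033325195, 111.48806762695312), np.float32(-8.544441), array([[594.23914 , -76.7305  ],
       [704.48975 , -93.295   ],
       [713.145   , -35.686752],
       [602.8944  , -19.122253]], dtype=float32))
riser ((680.7349853515625, 20.764633178710938), (359.2437744140625, 279.9832458496094), np.float32(84.53763), array([[ 524.2805 , -144.71552],
       [ 802.9923 , -171.36765],
       [ 837.18945,  186.24478],
       [ 558.47766,  212.89691]], dtype=float32))
pan [451.5 215.5] 21.6 [[ 0.54213785 -0.37323827  0.085     ]
 [ 0.54349723 -0.42276382  0.085     ]]
base edge [[0.09342588 0.00070045 0.        ]]
```

View pics/crop.png

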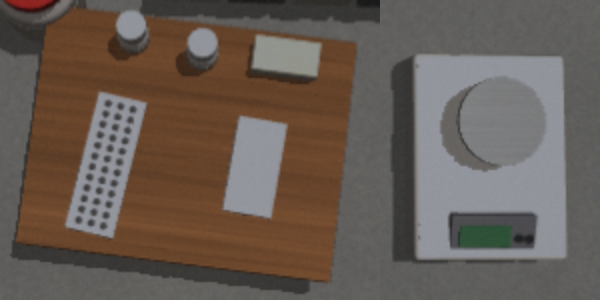

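The crop confirms the choice. The holed plate measures 161x57.5 mm, centred at (0.652, 0.113) with yaw -12°. Its near end is about 22 mm behind the front edge. The pan is at (0.542, -0.373). I'll turn the tool to yaw -12°, then travel.

{"method": "jog_arm", "body": {"rows": [{"az":6.5,"fingers":0},{"az":6.5},{"az":6.5},{"az":6.5},{"x":16,"y":-42},{"x":16,"y":-42},{"x":16,"y":-42},{"x":16,"y":-42}]}}

```text
invalid input
```

{"method": "jog_arm", "body": {"rows": [{"x":16,"y":-42},{"x":16,"y":-42},{"x":16,"y":-42},{"x":16,"y":-42},{"x":16,"y":-42},{"x":16,"y":-42},{"x":16,"y":-42},{"x":16,"y":-42}]}}

```text
invalid input
```

{"method": "jog_arm", "body": {"rows": [{"x":0,"y":0,"z":0,"ax":0,"ay":0,"az":6.5,"fingers":0},{"x":0,"y":0,"z":0,"ax":0,"ay":0,"az":6.5,"fingers":0},{"x":0,"y":0,"z":0,"ax":0,"ay":0,"az":6.5,"fingers":0},{"x":0,"y":0,"z":0,"ax":0,"ay":0,"az":6.5,"fingers":0},{"x":16,"y":-42,"z":0,"ax":0,"ay":0,"az":0,"fingers":0},{"x":16,"y":-42,"z":0,"ax":0,"ay":0,"az":0,"fingers":0},{"x":16,"y":-42,"z":0,"ax":0,"ay":0,"az":0,"fingers":0},{"x":16,"y":-42,"z":0,"ax":0,"ay":0,"az":0,"fingers":0}]}}

```text
t: 0.95
eef_pos: [0.2623, -0.5018, 0.1945]
tool_rot: [-0.0, 0.995, -0.104, -0.0]
contact_force: [0.8, 0.5, 1.0]
gripper_width: -0.005
grasp_force: 0.0
```

{"method": "jog_arm", "body": {"rows": [{"x":16,"y":-42.5,"z":0,"ax":0,"ay":0,"az":0,"fingers":0},{"x":16,"y":-42.5,"z":0,"ax":0,"ay":0,"az":0,"fingers":0},{"x":16,"y":-42.5,"z":0,"ax":0,"ay":0,"az":0,"fingers":0},{"x":16,"y":-42.5,"z":0,"ax":0,"ay":0,"az":0,"fingers":0},{"x":16,"y":-42.5,"z":0,"ax":0,"ay":0,"az":0,"fingers":0},{"x":16,"y":-42.5,"z":0,"ax":0,"ay":0,"az":0,"fingers":0},{"x":16,"y":-42.5,"z":0,"ax":0,"ay":0,"az":0,"fingers":0},{"x":16,"y":-42.5,"z":0,"ax":0,"ay":0,"az":0,"fingers":0}]}}

```text
t: 1.75
eef_pos: [0.4576, -0.1957, 0.1949]
tool_rot: [0.0, 0.995, -0.104, 0.0]
contact_force: [0.8, 0.6, -0.2]
gripper_width: 0.001
grasp_force: 0.0
```

{"method": "jog_arm", "body": {"rows": [{"x":16,"y":-42.5,"z":0,"ax":0,"ay":0,"az":0,"fingers":0},{"x":16,"y":-42.5,"z":0,"ax":0,"ay":0,"az":0,"fingers":0},{"x":16,"y":-42.5,"z":0,"ax":0,"ay":0,"az":0,"fingers":0},{"x":16,"y":-42.5,"z":0,"ax":0,"ay":0,"az":0,"fingers":0},{"x":16,"y":-42.5,"z":0,"ax":0,"ay":0,"az":0,"fingers":0},{"x":16,"y":-42.5,"z":0,"ax":0,"ay":0,"az":0,"fingers":0},{"x":16,"y":-42.5,"z":0,"ax":0,"ay":0,"az":0,"fingers":0},{"x":10,"y":-30,"z":0,"ax":0,"ay":0,"az":0,"fingers":0}]}}

```text
t: 2.55
eef_pos: [0.6449, 0.1014, 0.1944]
tool_rot: [-0.001, 0.995, -0.103, -0.0]
contact_force: [-0.2, -0.3, -0.4]
gripper_width: 0.002
grasp_force: 0.0
```

{"method": "jog_arm", "body": {"rows": [{"x":4,"y":-13,"z":15,"ax":0,"ay":0,"az":0,"fingers":0},{"x":0,"y":0,"z":20,"ax":0,"ay":0,"az":0,"fingers":0},{"x":0,"y":0,"z":20,"ax":0,"ay":0,"az":0,"fingers":0},{"x":0,"y":0,"z":20,"ax":0,"ay":0,"az":0,"fingers":0},{"x":0,"y":0,"z":15,"ax":0,"ay":0,"az":0,"fingers":0},{"x":0,"y":0,"z":10,"ax":0,"ay":0,"az":0,"fingers":0},{"x":0,"y":0,"z":0,"ax":0,"ay":0,"az":0,"fingers":0},{"x":0,"y":0,"z":0,"ax":0,"ay":0,"az":0,"fingers":0}]}}

```text
t: 3.35
eef_pos: [0.651, 0.1097, 0.0952]
tool_rot: [-0.0, 0.995, -0.104, 0.0]
contact_force: [0.8, -0.4, -0.8]
gripper_width: 0.002
grasp_force: 0.0
```

Run:
```python
from h import *
cam('wrist','w1.png');c=cam('top','t2.png')
o=bot.get_obs();print(o['eef_pos'],o['contact_force'])
```

```text
[0.65139793 0.10993047 0.09589503] [0.0406634  0.65084504 0.57369409]
```

View pics/w1.png

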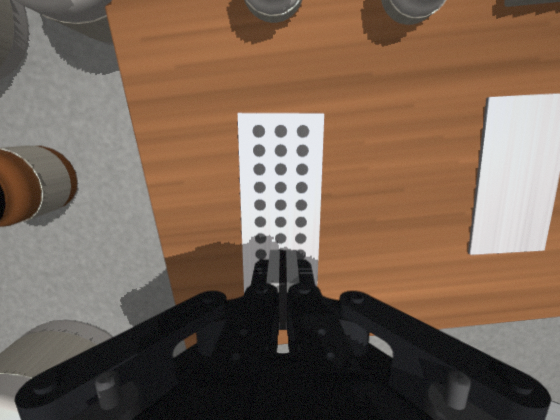

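The wrist view shows the closed fingertips at (283,275), above the middle row of holes and square with the plate (columns 240–322). Now I'll lower to contact.

{"method": "jog_arm", "body": {"rows": [{"x":0,"y":-2,"z":10,"ax":0,"ay":0,"az":0,"fingers":0},{"x":0,"y":-1,"z":7,"ax":0,"ay":0,"az":0,"fingers":0},{"x":0,"y":0,"z":3,"ax":0,"ay":0,"az":0,"fingers":0},{"x":0,"y":0,"z":1,"ax":0,"ay":0,"az":0,"fingers":0},{"x":0,"y":0,"z":0.5,"ax":0,"ay":0,"az":0,"fingers":0},{"x":0,"y":0,"z":0.5,"ax":0,"ay":0,"az":0,"fingers":0},{"x":0,"y":0,"z":0,"ax":0,"ay":0,"az":0,"fingers":0},{"x":0,"y":0,"z":0,"ax":0,"ay":0,"az":0,"fingers":0}]}}

```text
t: 4.25
eef_pos: [0.6514, 0.1128, 0.073]
tool_rot: [-0.0, 0.995, -0.104, 0.0]
contact_force: [-0.1, -0.3, 0.4]
gripper_width: 0.001
grasp_force: 0.0
```

{"method": "jog_arm", "body": {"rows": [{"x":0,"y":0,"z":0.5,"ax":0,"ay":0,"az":0,"fingers":0},{"x":0,"y":0,"z":0,"ax":0,"ay":0,"az":0,"fingers":0},{"x":0,"y":0,"z":0.5,"ax":0,"ay":0,"az":0,"fingers":0},{"x":0,"y":0,"z":0,"ax":0,"ay":0,"az":0,"fingers":0},{"x":0,"y":0,"z":0,"ax":0,"ay":0,"az":0,"fingers":0},{"x":0,"y":0,"z":0,"ax":0,"ay":0,"az":0,"fingers":0},{"x":0,"y":0,"z":0,"ax":0,"ay":0,"az":0,"fingers":0},{"x":0,"y":0,"z":0,"ax":0,"ay":0,"az":0,"fingers":0}]}}

```text
t: 5.05
eef_pos: [0.6512, 0.1127, 0.0718]
tool_rot: [0.0, 0.995, -0.104, 0.0]
contact_force: [0.8, -0.3, -0.3]
gripper_width: -0.002
grasp_force: 0.0
```

{"method": "jog_arm", "body": {"rows": [{"x":0,"y":0,"z":0.5,"ax":0,"ay":0,"az":0,"fingers":0},{"x":0,"y":0,"z":0,"ax":0,"ay":0,"az":0,"fingers":0},{"x":0,"y":0,"z":0.5,"ax":0,"ay":0,"az":0,"fingers":0},{"x":0,"y":0,"z":0,"ax":0,"ay":0,"az":0,"fingers":0},{"x":0,"y":0,"z":0,"ax":0,"ay":0,"az":0,"fingers":0},{"x":0,"y":0,"z":0,"ax":0,"ay":0,"az":0,"fingers":0},{"x":0,"y":0,"z":0,"ax":0,"ay":0,"az":0,"fingers":0},{"x":0,"y":0,"z":0,"ax":0,"ay":0,"az":0,"fingers":0}]}}

```text
t: 5.85
eef_pos: [0.6513, 0.1128, 0.0708]
tool_rot: [-0.0, 0.995, -0.104, 0.0]
contact_force: [-0.0, 0.4, -0.5]
gripper_width: -0.001
grasp_force: 0.0
```

{"method": "jog_arm", "body": {"rows": [{"x":0,"y":0,"z":0.5,"ax":0,"ay":0,"az":0,"fingers":0},{"x":0,"y":0,"z":0,"ax":0,"ay":0,"az":0,"fingers":0},{"x":0,"y":0,"z":0.5,"ax":0,"ay":0,"az":0,"fingers":0},{"x":0,"y":0,"z":0,"ax":0,"ay":0,"az":0,"fingers":0},{"x":0,"y":0,"z":0,"ax":0,"ay":0,"az":0,"fingers":0},{"x":0,"y":0,"z":0,"ax":0,"ay":0,"az":0,"fingers":0},{"x":0,"y":0,"z":0,"ax":0,"ay":0,"az":0,"fingers":0},{"x":0,"y":0,"z":0,"ax":0,"ay":0,"az":0,"fingers":0}]}}

```text
t: 6.65
eef_pos: [0.6513, 0.1128, 0.0698]
tool_rot: [-0.0, 0.995, -0.104, 0.0]
contact_force: [0.6, -1.0, 0.1]
gripper_width: 0.004
grasp_force: 0.0
```

{"method": "jog_arm", "body": {"rows": [{"x":0,"y":0,"z":0.5,"ax":0,"ay":0,"az":0,"fingers":0},{"x":0,"y":0,"z":0,"ax":0,"ay":0,"az":0,"fingers":0},{"x":0,"y":0,"z":0.5,"ax":0,"ay":0,"az":0,"fingers":0},{"x":0,"y":0,"z":0,"ax":0,"ay":0,"az":0,"fingers":0},{"x":0,"y":0,"z":0,"ax":0,"ay":0,"az":0,"fingers":0},{"x":0,"y":0,"z":0,"ax":0,"ay":0,"az":0,"fingers":0},{"x":0,"y":0,"z":0,"ax":0,"ay":0,"az":0,"fingers":0},{"x":0,"y":0,"z":0,"ax":0,"ay":0,"az":0,"fingers":0}]}}

```text
t: 7.45
eef_pos: [0.6513, 0.1128, 0.0688]
tool_rot: [-0.0, 0.995, -0.104, 0.0]
contact_force: [-0.6, 0.0, 0.1]
gripper_width: 0.001
grasp_force: 0.0
```

Run:
```python
from h import *
c=cam('side');im=c['pixels']
p=proj(c,[[.6513,.1128,.073]])[0];print(p)
u,v=p.astype(int)
cv2.imwrite('pics/s2.png',cv2.resize(im[v-60:v+50,u-75:u+75,::-1],None,fx=5,fy=5))
```

```text
[226.78312725 235.67756996]
```

View pics/s2.png

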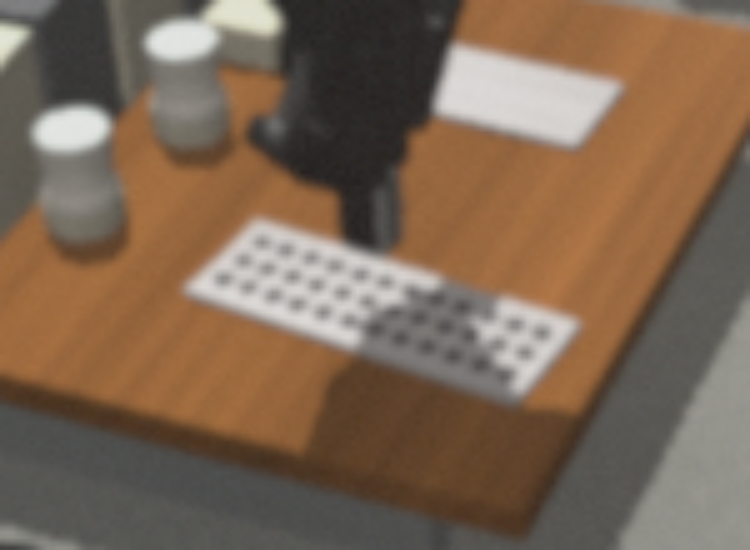

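The side crop shows the fingertip at crop (375,245), visibly above the plate (plate centre at crop (375,300)). So the tip isn't touching yet. I'll work out the gap.

Run:
```python
from h import *
c=cam('side')
for d in (0,10,20,30): print(d,proj(c,[[.6513,.1128,.0688+d/1000]])[0], proj(c,[[.6513,.1128-d/1000,.073]])[0],proj(c,[[.6513+d/1000,.1128,.073]])[0])
print(np.array(c['world_from_camera'])[:3,3]); o=bot.get_obs(); print(o['eef_pos'],o['q'],o['gripper_width'])
```

```text
0 [226.90474407 237.25140189] [226.78312725 235.67756996] [226.78312725 235.67756996]
10 [226.61450534 233.49107555] [228.35548708 232.81458321] [222.26882667 234.92354584]
20 [226.32193698 229.68524395] [229.9041789  229.99569391] [217.77736946 234.17207286]
30 [226.02703494 225.83332201] [231.42966227 227.22001691] [213.30899739 233.42320522]
[0.35930629 0.83462652 0.68610644]
[0.65123952 0.1127266  0.06880184] [-0.07571263  0.59909504 -0.26771132  1.67877664  0.19324946  0.88972517
 -2.19988755] 0.005583165680807572
```

Run:
```python
from m import *
c=cam('wrist','w2.png');im=c['pixels']
T=np.array(c['world_from_camera']);e=bot.get_obs()['eef_pos']
print('cam',T[:3,3],'fwd',T[:3,2],'tcp px',proj(c,[e,e+[0,0,.03]]))
hsv=cv2.cvtColor(im,cv2.COLOR_RGB2HSV)
br=((hsv[...,1]<60)&(hsv[...,2]>150)).astype(np.uint8)
for r in range(60,300,20):
    x=np.where(br[r,180:400])[0]+180
    if len(x)>20:
        print(r,x[0],x[-1],[np.linalg.norm(np.diff(onplane(c,[[x[0],r],[x[-1]+1,r]],z),axis=0)).round(4) for z in(.03,.05,.073)],onplane(c,[[(x[0]+x[-1])/2,r]],.073)[0])
```

```text
cam [0.72018162 0.09692687 0.24658113] fwd [-0.26872501  0.05624457 -0.96157341] tcp px [[280.29675961 242.87833468]
 [279.93056798 263.26301509]]
120 236 335 [np.float64(0.07), np.float64(0.0636), np.float64(0.0561)] [0.72445196 0.09422406 0.073     ]
140 237 334 [np.float64(0.0698), np.float64(0.0634), np.float64(0.056)] [0.71375235 0.0964421  0.073     ]
160 238 333 [np.float64(0.0696), np.float64(0.0632), np.float64(0.0558)] [0.7026778  0.09873758 0.073     ]
180 238 332 [np.float64(0.0702), np.float64(0.0637), np.float64(0.0562)] [0.69126342 0.10140537 0.073     ]
200 239 331 [np.float64(0.07), np.float64(0.0635), np.float64(0.0561)] [0.67936066 0.1038776  0.073     ]
220 240 330 [np.float64(0.0698), np.float64(0.0634), np.float64(0.056)] [0.66699877 0.10644494 0.073     ]
240 241 329 [np.float64(0.0696), np.float64(0.0632), np.float64(0.0558)] [0.65414438 0.1091143  0.073     ]
```

View pics/w2.png

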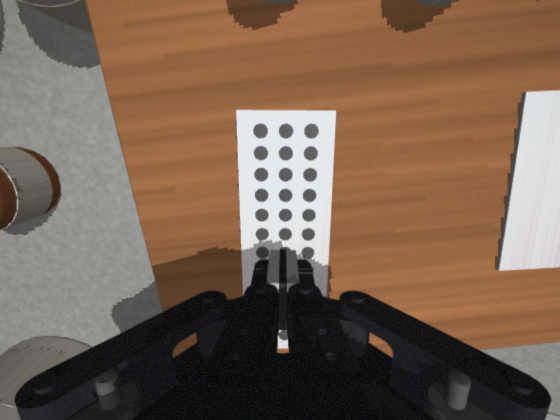

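The wrist view puts the plate at the right height (width 56 mm at z = 0.073). The visible fingertips, around rows 250–262, sit above the projected TCP at row 243, so there's still a gap. I'll keep lowering under force watch.

{"method": "jog_arm", "body": {"rows": [{"x":0,"y":0,"z":1,"ax":0,"ay":0,"az":0,"fingers":0},{"x":0,"y":0,"z":1,"ax":0,"ay":0,"az":0,"fingers":0},{"x":0,"y":0,"z":1,"ax":0,"ay":0,"az":0,"fingers":0},{"x":0,"y":0,"z":1,"ax":0,"ay":0,"az":0,"fingers":0},{"x":0,"y":0,"z":1,"ax":0,"ay":0,"az":0,"fingers":0},{"x":0,"y":0,"z":1,"ax":0,"ay":0,"az":0,"fingers":0},{"x":0,"y":0,"z":0,"ax":0,"ay":0,"az":0,"fingers":0},{"x":0,"y":0,"z":0,"ax":0,"ay":0,"az":0,"fingers":0}]}}

```text
t: 8.4
eef_pos: [0.6513, 0.1128, 0.0628]
tool_rot: [-0.0, 0.995, -0.104, 0.0]
contact_force: [-0.2, 0.3, 0.0]
gripper_width: 0.003
grasp_force: 0.0
```

{"method": "jog_arm", "body": {"rows": [{"x":0,"y":0,"z":1,"ax":0,"ay":0,"az":0,"fingers":0},{"x":0,"y":0,"z":1,"ax":0,"ay":0,"az":0,"fingers":0},{"x":0,"y":0,"z":1,"ax":0,"ay":0,"az":0,"fingers":0},{"x":0,"y":0,"z":1,"ax":0,"ay":0,"az":0,"fingers":0},{"x":0,"y":0,"z":0,"ax":0,"ay":0,"az":0,"fingers":0},{"x":0,"y":0,"z":0,"ax":0,"ay":0,"az":0,"fingers":0},{"x":0,"y":0,"z":0,"ax":0,"ay":0,"az":0,"fingers":0},{"x":0,"y":0,"z":0,"ax":0,"ay":0,"az":0,"fingers":0}]}}

```text
t: 9.2
eef_pos: [0.6513, 0.1128, 0.0589]
tool_rot: [-0.0, 0.995, -0.104, 0.0]
contact_force: [-0.1, -0.0, -0.2]
gripper_width: 0.002
grasp_force: 0.0
```

Run:
```python
from h import *
c=cam('side');im=c['pixels']
o=bot.get_obs();e=o['eef_pos'];print(e,o['contact_force'])
print(proj(c,[e,e+[0,0,.01],e+[0,0,.02]]))
u,v=227,232
cv2.imwrite('pics/s3.png',cv2.resize(im[v-40:v+30,u-50:u+50,::-1],None,fx=8,fy=8,interpolation=cv2.INTER_NEAREST))
```

```text
[0.65129836 0.11274889 0.05884736] [ 0.23224488  0.63966711 -0.17267831]
[[227.20004647 240.9346094 ]
 [226.91218858 237.21905294]
 [226.62200697 233.45857369]]
```

View pics/s3.png

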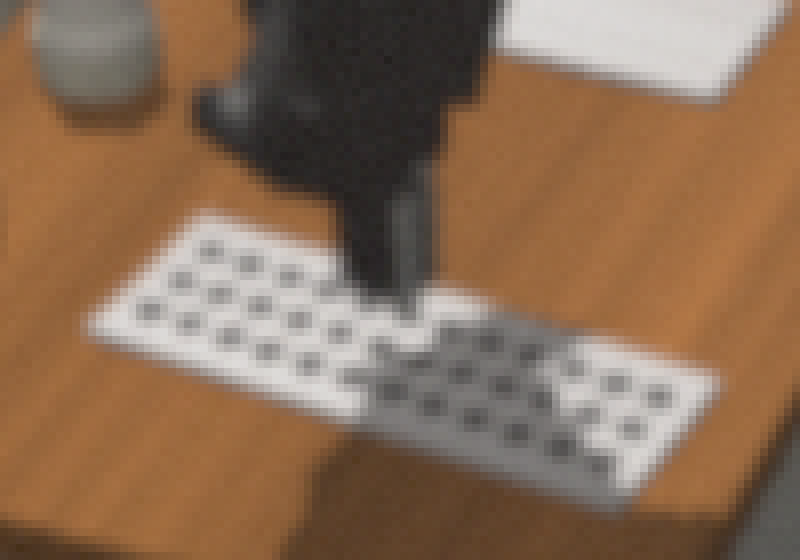

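The tip is at crop (405,315), still about 11 mm above the plate. The real tips sit about 25 mm higher than the reported TCP, so I'll allow for that from here on.

{"method": "jog_arm", "body": {"rows": [{"x":0,"y":0,"z":2,"ax":0,"ay":0,"az":0,"fingers":0},{"x":0,"y":0,"z":2,"ax":0,"ay":0,"az":0,"fingers":0},{"x":0,"y":0,"z":1,"ax":0,"ay":0,"az":0,"fingers":0},{"x":0,"y":0,"z":1,"ax":0,"ay":0,"az":0,"fingers":0},{"x":0,"y":0,"z":1,"ax":0,"ay":0,"az":0,"fingers":0},{"x":0,"y":0,"z":0,"ax":0,"ay":0,"az":0,"fingers":0},{"x":0,"y":0,"z":0,"ax":0,"ay":0,"az":0,"fingers":0},{"x":0,"y":0,"z":0,"ax":0,"ay":0,"az":0,"fingers":0}]}}

```text
t: 10.05
eef_pos: [0.6513, 0.1128, 0.0519]
tool_rot: [-0.0, 0.995, -0.104, 0.0]
contact_force: [-0.6, -0.5, -0.1]
gripper_width: -0.002
grasp_force: 0.0
```

{"method": "jog_arm", "body": {"rows": [{"x":0,"y":0,"z":1,"ax":0,"ay":0,"az":0,"fingers":0},{"x":0,"y":0,"z":0,"ax":0,"ay":0,"az":0,"fingers":0},{"x":0,"y":0,"z":1,"ax":0,"ay":0,"az":0,"fingers":0},{"x":0,"y":0,"z":0,"ax":0,"ay":0,"az":0,"fingers":0},{"x":0,"y":0,"z":0,"ax":0,"ay":0,"az":0,"fingers":0},{"x":0,"y":0,"z":0,"ax":0,"ay":0,"az":0,"fingers":0},{"x":0,"y":0,"z":0,"ax":0,"ay":0,"az":0,"fingers":0},{"x":0,"y":0,"z":0,"ax":0,"ay":0,"az":0,"fingers":0}]}}

```text
t: 10.85
eef_pos: [0.6513, 0.1127, 0.0499]
tool_rot: [-0.0, 0.995, -0.104, 0.0]
contact_force: [0.5, 0.2, -0.6]
gripper_width: 0.001
grasp_force: 0.0
```

{"method": "jog_arm", "body": {"rows": [{"x":0,"y":0,"z":0.5,"ax":0,"ay":0,"az":0,"fingers":0},{"x":0,"y":0,"z":0.5,"ax":0,"ay":0,"az":0,"fingers":0},{"x":0,"y":0,"z":0,"ax":0,"ay":0,"az":0,"fingers":0},{"x":0,"y":0,"z":0,"ax":0,"ay":0,"az":0,"fingers":0},{"x":0,"y":0,"z":0,"ax":0,"ay":0,"az":0,"fingers":0},{"x":0,"y":0,"z":0,"ax":0,"ay":0,"az":0,"fingers":0},{"x":0,"y":0,"z":0,"ax":0,"ay":0,"az":0,"fingers":0},{"x":0,"y":0,"z":0,"ax":0,"ay":0,"az":0,"fingers":0}]}}

```text
t: 11.65
eef_pos: [0.6512, 0.1127, 0.0488]
tool_rot: [0.0, 0.995, -0.104, 0.0]
contact_force: [-0.2, -0.8, 0.4]
gripper_width: 0.002
grasp_force: 0.0
```

{"method": "jog_arm", "body": {"rows": [{"x":0,"y":0,"z":0.5,"ax":0,"ay":0,"az":0,"fingers":0},{"x":0,"y":0,"z":0.5,"ax":0,"ay":0,"az":0,"fingers":0},{"x":0,"y":0,"z":0,"ax":0,"ay":0,"az":0,"fingers":0},{"x":0,"y":0,"z":0,"ax":0,"ay":0,"az":0,"fingers":0},{"x":0,"y":0,"z":0,"ax":0,"ay":0,"az":0,"fingers":0},{"x":0,"y":0,"z":0,"ax":0,"ay":0,"az":0,"fingers":0},{"x":0,"y":0,"z":0,"ax":0,"ay":0,"az":0,"fingers":0},{"x":0,"y":0,"z":0,"ax":0,"ay":0,"az":0,"fingers":0}]}}

```text
t: 12.45
eef_pos: [0.6512, 0.1127, 0.0478]
tool_rot: [0.0, 0.995, -0.104, 0.0]
contact_force: [0.4, 0.8, 0.4]
gripper_width: 0.0
grasp_force: 0.0
```

{"method": "jog_arm", "body": {"rows": [{"x":0,"y":0,"z":0.5,"ax":0,"ay":0,"az":0,"fingers":0},{"x":0,"y":0,"z":0.5,"ax":0,"ay":0,"az":0,"fingers":0},{"x":0,"y":0,"z":0.5,"ax":0,"ay":0,"az":0,"fingers":0},{"x":0,"y":0,"z":0,"ax":0,"ay":0,"az":0,"fingers":0},{"x":0,"y":0,"z":0,"ax":0,"ay":0,"az":0,"fingers":0},{"x":0,"y":0,"z":0,"ax":0,"ay":0,"az":0,"fingers":0},{"x":0,"y":0,"z":0,"ax":0,"ay":0,"az":0,"fingers":0},{"x":0,"y":0,"z":0,"ax":0,"ay":0,"az":0,"fingers":0}]}}

```text
t: 13.25
eef_pos: [0.6513, 0.1128, 0.0463]
tool_rot: [0.0, 0.995, -0.104, 0.0]
contact_force: [-0.6, -0.6, -0.3]
gripper_width: -0.002
grasp_force: 0.0
```

{"method": "jog_arm", "body": {"rows": [{"x":0,"y":0,"z":0.5,"ax":0,"ay":0,"az":0,"fingers":0},{"x":0,"y":0,"z":0.5,"ax":0,"ay":0,"az":0,"fingers":0},{"x":0,"y":0,"z":0.5,"ax":0,"ay":0,"az":0,"fingers":0},{"x":0,"y":0,"z":0,"ax":0,"ay":0,"az":0,"fingers":0},{"x":0,"y":0,"z":0,"ax":0,"ay":0,"az":0,"fingers":0},{"x":0,"y":0,"z":0,"ax":0,"ay":0,"az":0,"fingers":0},{"x":0,"y":0,"z":0,"ax":0,"ay":0,"az":0,"fingers":0},{"x":0,"y":0,"z":0,"ax":0,"ay":0,"az":0,"fingers":0}]}}

```text
t: 14.05
eef_pos: [0.6513, 0.1127, 0.0448]
tool_rot: [0.0, 0.995, -0.104, 0.0]
contact_force: [0.0, -0.6, 0.2]
gripper_width: -0.001
grasp_force: 0.0
```

Run:
```python
from h import *
c=cam('side','s4f.png');im=c['pixels']
g=cv2.cvtColor(im,cv2.COLOR_RGB2GRAY)
for u in range(218,236): print(u,g[216:246,u])
```

```text
218 [ 36  39  36  39  35  47  79 130 169 179 167 140 131 165 195 198 176 160
 176 199 208 202 198 198 209 214 200 161 120  98]
219 [ 38  38  37  36  37  40  57  90 121 130 125 106 104 135 156 155 136 129
 158 198 212 201 174 170 191 209 195 158 114  88]
220 [ 41  39  37  38  38  39  38  56  68  75  74  64  68  84  96  95  93 115
 163 203 213 186 147 137 170 194 182 145 111  86]
221 [ 39  40  37  38  40  37  40  39  41  43  41  41  41  48  53  55  68 111
 165 198 202 176 127 118 148 168 157 131 112  91]
222 [ 40  36  36  37  41  38  40  35  35  39  38  36  38  39  37  40  55  96
 140 166 168 150 123 113 129 138 136 127 116  98]
223 [ 35  40  39  34  37  40  38  39  36  37  41  38  41  35  38  35  46  72
  98 116 126 129 121 116 117 118 123 126 120 103]
224 [ 41  42  36  36  35  41  36  38  40  39  36  41  38  39  38  35  38  51
  69  85 104 120 123 113 103 103 118 125 121 111]
225 [ 39  40  37  40  35  40  43  43  46  43  45  41  42  40  41  38  41  48
  64  84 107 119 122 108  90  91 110 123 124 117]
226 [ 35  38  37  39  36  45  53  57  59  62  60  60  57  54  50  52  54  58
  72  9
[... 485 characters left out ...]
 71  68  68  82
  96  98  90  92 109 121 118  99  86  93 113 122]
231 [ 50  62  79  89  85  81  79  78  75  76  77  84 102 112 111  93  75  80
  99 110 110 105 115 120 115 100  84  93 111 123]
232 [ 70  81  98 105 102 103 100  99  98  94 101 115 142 164 160 129  90  80
 101 117 120 115 109 113 115 108  99 104 119 124]
233 [ 94 103 110 113 112 109 109 108 111 110 113 125 156 184 179 143  98  84
 102 119 120 108  96 101 116 118 112 112 116 124]
234 [109 113 114 115 113 112 112 110 112 113 112 122 153 182 178 142 105  96
 108 118 117 101  83  93 114 119 118 111 104 113]
235 [114 114 114 113 114 112 113 112 111 110 109 116 140 166 167 139 116 112
 111 116 114 101  86  99 115 123 117  99  89 102]
```

By pixel columns the tip is near row 236, and contact is expected near row 239.5. That leaves about 8 mm to go.

{"method": "jog_arm", "body": {"rows": [{"x":0,"y":0,"z":1,"ax":0,"ay":0,"az":0,"fingers":0},{"x":0,"y":0,"z":1,"ax":0,"ay":0,"az":0,"fingers":0},{"x":0,"y":0,"z":1,"ax":0,"ay":0,"az":0,"fingers":0},{"x":0,"y":0,"z":0.5,"ax":0,"ay":0,"az":0,"fingers":0},{"x":0,"y":0,"z":0,"ax":0,"ay":0,"az":0,"fingers":0},{"x":0,"y":0,"z":0,"ax":0,"ay":0,"az":0,"fingers":0},{"x":0,"y":0,"z":0,"ax":0,"ay":0,"az":0,"fingers":0},{"x":0,"y":0,"z":0,"ax":0,"ay":0,"az":0,"fingers":0}]}}

```text
t: 14.9
eef_pos: [0.6513, 0.1127, 0.0414]
tool_rot: [0.0, 0.995, -0.104, 0.0]
contact_force: [-0.5, -0.1, -0.1]
gripper_width: 0.002
grasp_force: 0.0
```

{"method": "jog_arm", "body": {"rows": [{"x":0,"y":0,"z":0.5,"ax":0,"ay":0,"az":0,"fingers":0},{"x":0,"y":0,"z":0.5,"ax":0,"ay":0,"az":0,"fingers":0},{"x":0,"y":0,"z":0.5,"ax":0,"ay":0,"az":0,"fingers":0},{"x":0,"y":0,"z":0,"ax":0,"ay":0,"az":0,"fingers":0},{"x":0,"y":0,"z":0,"ax":0,"ay":0,"az":0,"fingers":0},{"x":0,"y":0,"z":0,"ax":0,"ay":0,"az":0,"fingers":0},{"x":0,"y":0,"z":0,"ax":0,"ay":0,"az":0,"fingers":0},{"x":0,"y":0,"z":0,"ax":0,"ay":0,"az":0,"fingers":0}]}}

```text
t: 15.7
eef_pos: [0.6513, 0.1127, 0.0398]
tool_rot: [0.0, 0.995, -0.104, 0.0]
contact_force: [-0.1, 0.5, 0.8]
gripper_width: -0.003
grasp_force: 0.0
```

{"method": "jog_arm", "body": {"rows": [{"x":0,"y":0,"z":0.5,"ax":0,"ay":0,"az":0,"fingers":0},{"x":0,"y":0,"z":0.5,"ax":0,"ay":0,"az":0,"fingers":0},{"x":0,"y":0,"z":0.5,"ax":0,"ay":0,"az":0,"fingers":0},{"x":0,"y":0,"z":0,"ax":0,"ay":0,"az":0,"fingers":0},{"x":0,"y":0,"z":0,"ax":0,"ay":0,"az":0,"fingers":0},{"x":0,"y":0,"z":0,"ax":0,"ay":0,"az":0,"fingers":0},{"x":0,"y":0,"z":0,"ax":0,"ay":0,"az":0,"fingers":0},{"x":0,"y":0,"z":0,"ax":0,"ay":0,"az":0,"fingers":0}]}}

```text
t: 16.5
eef_pos: [0.6513, 0.1127, 0.0383]
tool_rot: [-0.0, 0.995, -0.104, 0.0]
contact_force: [0.8, -0.2, 0.1]
gripper_width: -0.002
grasp_force: 0.0
```

{"method": "jog_arm", "body": {"rows": [{"x":0,"y":0,"z":0.5,"ax":0,"ay":0,"az":0,"fingers":0},{"x":0,"y":0,"z":0.5,"ax":0,"ay":0,"az":0,"fingers":0},{"x":0,"y":0,"z":0.5,"ax":0,"ay":0,"az":0,"fingers":0},{"x":0,"y":0,"z":0,"ax":0,"ay":0,"az":0,"fingers":0},{"x":0,"y":0,"z":0,"ax":0,"ay":0,"az":0,"fingers":0},{"x":0,"y":0,"z":0,"ax":0,"ay":0,"az":0,"fingers":0},{"x":0,"y":0,"z":0,"ax":0,"ay":0,"az":0,"fingers":0},{"x":0,"y":0,"z":0,"ax":0,"ay":0,"az":0,"fingers":0}]}}

```text
t: 17.3
eef_pos: [0.6513, 0.1127, 0.0368]
tool_rot: [0.0, 0.995, -0.104, 0.0]
contact_force: [0.3, -0.1, -0.3]
gripper_width: -0.002
grasp_force: 0.0
```

Run:
```python
from h import *
c=cam('side','s5f.png');im=c['pixels']
d=cam('wrist','w5f.png')['pixels']
a=cv2.resize(im[205:255,200:250,::-1],(500,500),interpolation=cv2.INTER_CUBIC)
b=cv2.resize(d[200:320,230:340,::-1],(300,327))
o=np.zeros((500,800,3),np.uint8);o[:,:500]=a;o[:327,500:]=b
cv2.imwrite('pics/s5.png',o)
```

```text
(no output)
```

View pics/s5.png

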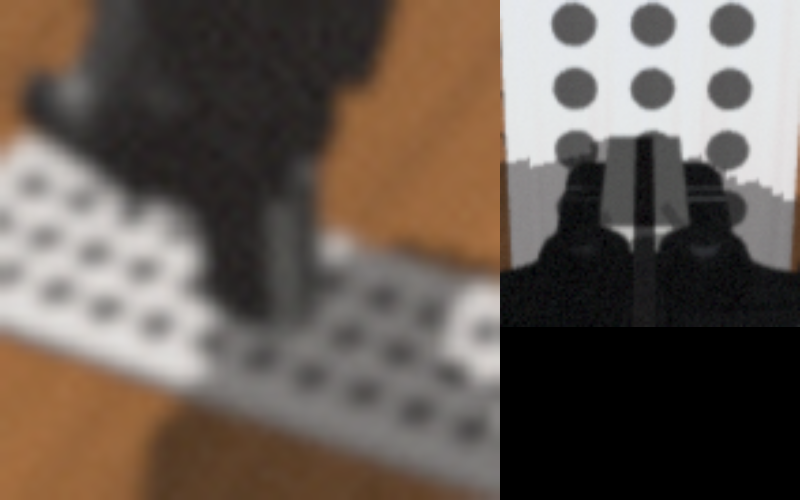

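The crop shows the pad tips at wrist row 250, just above the plate. The geometry now gives a tip offset of about 39 mm, so contact should come at a TCP reading of about 0.034.

{"method": "jog_arm", "body": {"rows": [{"x":0,"y":0,"z":0.5,"ax":0,"ay":0,"az":0,"fingers":0},{"x":0,"y":0,"z":0.5,"ax":0,"ay":0,"az":0,"fingers":0},{"x":0,"y":0,"z":0.5,"ax":0,"ay":0,"az":0,"fingers":0},{"x":0,"y":0,"z":0.5,"ax":0,"ay":0,"az":0,"fingers":0},{"x":0,"y":0,"z":0,"ax":0,"ay":0,"az":0,"fingers":0},{"x":0,"y":0,"z":0,"ax":0,"ay":0,"az":0,"fingers":0},{"x":0,"y":0,"z":0,"ax":0,"ay":0,"az":0,"fingers":0},{"x":0,"y":0,"z":0,"ax":0,"ay":0,"az":0,"fingers":0}]}}

```text
t: 18.2
eef_pos: [0.652, 0.113, 0.0367]
tool_rot: [-0.0, 0.995, -0.104, 0.001]
contact_force: [-3.7, -1.3, 12.1]
gripper_width: 0.001
grasp_force: 5.7
```

Contact, at 12 N. I'll ease off half a millimetre and drag toward the front edge.

{"method": "jog_arm", "body": {"rows": [{"x":0,"y":0,"z":-0.5,"ax":0,"ay":0,"az":0,"fingers":0},{"x":-2,"y":0,"z":0,"ax":0,"ay":0,"az":0,"fingers":0},{"x":-4,"y":0,"z":0,"ax":0,"ay":0,"az":0,"fingers":0},{"x":-5,"y":0,"z":0,"ax":0,"ay":0,"az":0,"fingers":0},{"x":-5,"y":0,"z":0,"ax":0,"ay":0,"az":0,"fingers":0},{"x":-5,"y":0,"z":0,"ax":0,"ay":0,"az":0,"fingers":0},{"x":-5,"y":0,"z":0,"ax":0,"ay":0,"az":0,"fingers":0},{"x":-4,"y":0,"z":0,"ax":0,"ay":0,"az":0,"fingers":0}]}}

```text
t: 19.0
eef_pos: [0.6236, 0.1193, 0.0367]
tool_rot: [-0.001, 0.995, -0.104, 0.002]
contact_force: [1.5, -0.7, 6.2]
gripper_width: 0.001
grasp_force: 2.9
```

```bash
cat > wm.py <<'E'
from m import *
# far end of plate in wrist view; riser left edge etc.
def far(c):
    hsv=cv2.cvtColor(c['pixels'],cv2.COLOR_RGB2HSV)
    br=((hsv[...,1]<60)&(hsv[...,2]>150)).astype(np.uint8)
    m=box(br,150,60,420,240)
    k=max(cv2.findContours(m,cv2.RETR_EXTERNAL,cv2.CHAIN_APPROX_NONE)[0],key=cv2.contourArea)[:,0]
    tl=k[np.argmin(k@[1,1])];tr=k[np.argmax(k@[1,-1])]
    P=onplane(c,[tl,tr+[1,0]],.073);d=P[1]-P[0]
    yaw=np.degrees(np.arctan2(d[1],d[0]))+90
    a=np.radians(yaw);f=P.mean(0)[:2];u=np.array([np.cos(a),np.sin(a)])
    near=f-u*.16
    # signed distance of near end ahead of the front edge
    p0=np.array([.52428,-.14472]);e=np.array([.55848,.21290])-p0;e/=np.linalg.norm(e)
    n=np.array([e[1],-e[0]]); 
    print('width',np.linalg.norm(d),'yaw',yaw,'ctr',f-u*.08,'near',near,'overhang',-(near-p0)@n)
if __name__=='__main__':
    c=cam('wrist','wm.png');far(c);o=bot.get_obs();print(o['eef_pos'],o['contact_force'])
E
python3 wm.py
```

```text
width 0.055718824890072204 yaw -11.873509747538463 ctr [0.6234294  0.11600582] near [0.54514106 0.13246596] overhang 0.0056212047049123415
[0.62292969 0.11944281 0.03664525] [ 0.26051984 -0.2045189   7.04233028]
```

The plate follows the fingers. Overhang is 6 mm, so 47 mm more.

{"method": "jog_arm", "body": {"rows": [{"x":-4,"y":0,"z":0,"ax":0,"ay":0,"az":0,"fingers":0},{"x":-6,"y":0,"z":0,"ax":0,"ay":0,"az":0,"fingers":0},{"x":-6,"y":0,"z":0,"ax":0,"ay":0,"az":0,"fingers":0},{"x":-6,"y":0,"z":0,"ax":0,"ay":0,"az":0,"fingers":0},{"x":-6,"y":0,"z":0,"ax":0,"ay":0,"az":0,"fingers":0},{"x":-6,"y":0,"z":0,"ax":0,"ay":0,"az":0,"fingers":0},{"x":-4,"y":0,"z":0,"ax":0,"ay":0,"az":0,"fingers":0},{"x":-2,"y":0,"z":0,"ax":0,"ay":0,"az":0,"fingers":0}]}}

```text
t: 19.85
eef_pos: [0.5844, 0.1277, 0.0366]
tool_rot: [-0.001, 0.995, -0.104, 0.002]
contact_force: [1.7, -0.5, 6.6]
gripper_width: -0.002
grasp_force: 3.0
```

```bash
python3 wm.py
```

```text
width 0.05570831485735033 yaw -11.862481213658683 ctr [0.58423883 0.12440076] near [0.50594733 0.14084584] overhang 0.04543468092397404
[0.58414873 0.12772999 0.03662995] [0.32901533 0.0786253  6.58875813]
```

{"method": "jog_arm", "body": {"rows": [{"x":-4,"y":0,"z":0,"ax":0,"ay":0,"az":0,"fingers":0},{"x":-3,"y":0,"z":0,"ax":0,"ay":0,"az":0,"fingers":0},{"x":-1,"y":0,"z":0,"ax":0,"ay":0,"az":0,"fingers":0},{"x":0,"y":0,"z":0,"ax":0,"ay":0,"az":0,"fingers":0},{"x":0,"y":0,"z":-2,"ax":0,"ay":0,"az":0,"fingers":0},{"x":0,"y":0,"z":-10,"ax":0,"ay":0,"az":0,"fingers":0},{"x":0,"y":0,"z":-20,"ax":0,"ay":0,"az":0,"fingers":0},{"x":0,"y":0,"z":-20,"ax":0,"ay":0,"az":0,"fingers":0}]}}

```text
t: 20.7
eef_pos: [0.5741, 0.1287, 0.0878]
tool_rot: [0.0, 0.995, -0.104, -0.001]
contact_force: [0.5, 0.0, -0.5]
gripper_width: -0.004
grasp_force: 0.0
```

```bash
python3 wm.py
```

```text
width 0.05608327896872317 yaw -12.448034606366193 ctr [0.5764638  0.12639181] near [0.49834445 0.14363613] overhang 0.05326866010391626
[0.57652448 0.12951239 0.0914616 ] [ 1.45330072 -0.9527383   1.51586266]
```

The overhang is 53 mm, a third of the length, and the plate is still flat. Next I'll open and move over the overhang, 20 mm in from the near end.

{"method": "jog_arm", "body": {"force": 60, "rows": [{"x":-15,"y":0,"z":0,"ax":0,"ay":0,"az":0,"fingers":78},{"x":-15,"y":0,"z":0,"ax":0,"ay":0,"az":0,"fingers":78},{"x":-15,"y":0,"z":0,"ax":0,"ay":0,"az":0,"fingers":78},{"x":-15,"y":0,"z":0,"ax":0,"ay":0,"az":0,"fingers":78},{"x":0,"y":0,"z":0,"ax":0,"ay":0,"az":0,"fingers":78},{"x":0,"y":0,"z":0,"ax":0,"ay":0,"az":0,"fingers":78},{"x":0,"y":0,"z":0,"ax":0,"ay":0,"az":0,"fingers":78},{"x":0,"y":0,"z":0,"ax":0,"ay":0,"az":0,"fingers":78}]}}

```text
t: 21.55
eef_pos: [0.517, 0.141, 0.0873]
tool_rot: [-0.0, 0.995, -0.104, 0.0]
contact_force: [0.6, -0.4, -0.6]
gripper_width: 0.914
grasp_force: 0.0
```

```bash
python3 - <<'E'
from h import *
cam('wrist','w6.png')
E
python3 wm.py
```

```text
width 0.05615950302769822 yaw -11.899591834042468 ctr [0.54562922 0.13231743] near [0.46734838 0.14881321] overhang 0.08461680386623872
[0.51669398 0.14106243 0.08722059] [ 0.40197652 -0.38048817  0.71550509]
```

View pics/w6.png

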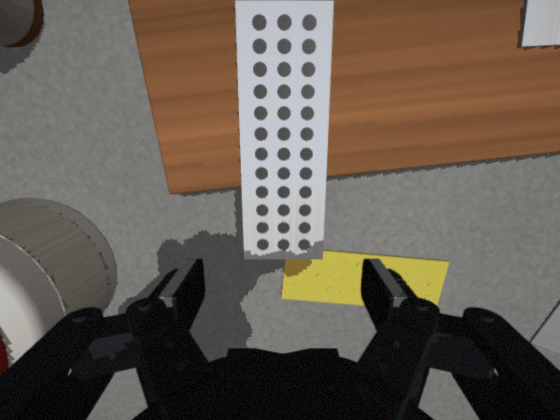

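The wrist view shows the near end at row 258 (columns 244–323) and the riser edge at row 187. The open fingers at columns 200 and 367 straddle the plate evenly. I'll check the reach with a ray.

Run:
```python
from h import *
c=cam('wrist')
e=bot.get_obs()['eef_pos'];u=np.array([np.cos(np.radians(-12)),np.sin(np.radians(-12))])
for p,z in (((284,259),.073),((284,187),.07)):
    q=onplane(c,[p],z)[0];print(q,'along from eef',(q[:2]-e[:2])@u)
print(e)
```

```text
[0.49867655 0.14234941 0.073     ] along from eef -0.01776295416886126
[0.54864351 0.13187908 0.07      ] along from eef 0.03328900777787013
[0.51656601 0.14107762 0.08720656]
```

{"method": "jog_arm", "body": {"rows": [{"x":0,"y":0,"z":15,"ax":0,"ay":0,"az":0,"fingers":78},{"x":0,"y":0,"z":15,"ax":0,"ay":0,"az":0,"fingers":78},{"x":0,"y":0,"z":15,"ax":0,"ay":0,"az":0,"fingers":78},{"x":0,"y":0,"z":12,"ax":0,"ay":0,"az":0,"fingers":78},{"x":0,"y":0,"z":10,"ax":0,"ay":0,"az":0,"fingers":78},{"x":0,"y":0,"z":5,"ax":0,"ay":0,"az":0,"fingers":78},{"x":0,"y":0,"z":0,"ax":0,"ay":0,"az":0,"fingers":78},{"x":0,"y":0,"z":0,"ax":0,"ay":0,"az":0,"fingers":78}]}}

```text
t: 22.5
eef_pos: [0.5165, 0.1414, 0.0156]
tool_rot: [-0.0, 0.995, -0.104, 0.0]
contact_force: [-0.3, -0.3, 0.3]
gripper_width: 0.914
grasp_force: 0.0
```

{"method": "jog_arm", "body": {"force": 60, "rows": [{"x":0,"y":0,"z":0,"ax":0,"ay":0,"az":0,"fingers":65},{"x":0,"y":0,"z":0,"ax":0,"ay":0,"az":0,"fingers":60},{"x":0,"y":0,"z":0,"ax":0,"ay":0,"az":0,"fingers":45},{"x":0,"y":0,"z":0,"ax":0,"ay":0,"az":0,"fingers":45},{"x":0,"y":0,"z":0,"ax":0,"ay":0,"az":0,"fingers":45},{"x":0,"y":0,"z":0,"ax":0,"ay":0,"az":0,"fingers":45},{"x":0,"y":0,"z":0,"ax":0,"ay":0,"az":0,"fingers":45},{"x":0,"y":0,"z":0,"ax":0,"ay":0,"az":0,"fingers":45}]}}

```text
t: 23.3
eef_pos: [0.5166, 0.1413, 0.0155]
tool_rot: [-0.0, 0.995, -0.104, 0.0]
contact_force: [-0.3, 0.6, 3.3]
gripper_width: 0.631
grasp_force: 62.3
```

Gripped at 54 mm and 62 N. Lifting.

{"method": "jog_arm", "body": {"rows": [{"x":0,"y":0,"z":-1,"ax":0,"ay":0,"az":0,"fingers":45},{"x":0,"y":0,"z":-3,"ax":0,"ay":0,"az":0,"fingers":45},{"x":0,"y":0,"z":-8,"ax":0,"ay":0,"az":0,"fingers":45},{"x":0,"y":0,"z":-15,"ax":0,"ay":0,"az":0,"fingers":45},{"x":0,"y":0,"z":-18,"ax":0,"ay":0,"az":0,"fingers":45},{"x":0,"y":0,"z":-18,"ax":0,"ay":0,"az":0,"fingers":45},{"x":0,"y":0,"z":-12,"ax":0,"ay":0,"az":0,"fingers":45},{"x":0,"y":0,"z":-5,"ax":0,"ay":0,"az":0,"fingers":45}]}}

```text
t: 24.1
eef_pos: [0.5167, 0.1414, 0.0966]
tool_rot: [-0.0, 0.995, -0.104, 0.001]
contact_force: [-0.7, 0.0, -1.5]
gripper_width: 0.63
grasp_force: 63.1
```

Run:
```python
from m import *
a=cam('wrist','w7.png');s=cam('side','s7.png')
cv2.imwrite('pics/v7.png',np.hstack([cv2.resize(a['pixels'][:,:,::-1],(400,300)),cv2.resize(s['pixels'][110:290,160:400,::-1],(400,300))]))
o=bot.get_obs();print(o['eef_pos'],o['grasp_force'],o['gripper_width'])
hsv=cv2.cvtColor(a['pixels'],cv2.COLOR_RGB2HSV);br=((hsv[...,1]<60)&(hsv[...,2]>150))
for r in range(0,260,20):
    x=np.where(br[r,180:400])[0]+180
    if len(x)>20: print(r,x[0],x[-1],x[-1]-x[0])
```

```text
[0.51644214 0.14127558 0.09579136] 63.058751821517944 0.632082063059258
0 209 362 153
20 210 361 151
40 211 360 149
60 212 358 146
80 213 357 144
100 214 356 142
120 215 354 139
140 216 353 137
160 217 351 134
180 218 350 132
200 219 349 130
220 220 347 127
240 221 346 125
```

View pics/v7.png

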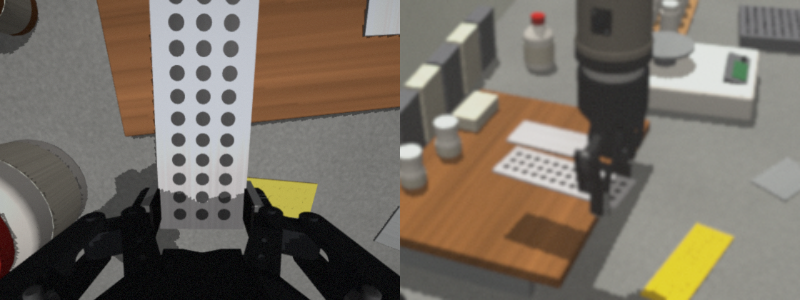

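Both views show the plate held level and lifted clear, with the plain plate untouched. Next I'll get the plate's height and pitch from its apparent width, plus its centre.

```bash
cat > hold.py <<'E'
from m import *
from scipy.optimize import brentq
c=cam('wrist');e=bot.get_obs()['eef_pos'];u=np.array([np.cos(np.radians(-12)),np.sin(np.radians(-12))])
hsv=cv2.cvtColor(c['pixels'],cv2.COLOR_RGB2HSV);br=((hsv[...,1]<60)&(hsv[...,2]>130))
S=[];Z=[]
for r in range(5,250,10):
    x=np.where(br[r,180:400])[0]+180
    if len(x)<100: continue
    f=lambda z:np.linalg.norm(np.diff(onplane(c,[[x[0]-.5,r],[x[-1]+.5,r]],z),axis=0))-.056
    z=brentq(f,.0,.2);p=onplane(c,[[(x[0]+x[-1])/2,r]],z)[0]
    S.append((p[:2]-e[:2])@u);Z.append(z-e[2])
a,b=np.polyfit(S,Z,1);print('dz at eef',b,'pitch deg',np.degrees(np.arctan(a)),'s range',min(S),max(S))
g=cv2.cvtColor(c['pixels'],cv2.COLOR_RGB2GRAY)[:,262:308]
m=g.mean(1);print('rows',[int(v) for v in m[280:345:3]])
E
python3 hold.py; sed -n 1,1p /dev/null
python3 - <<'E'
import sys;sys.path.insert(0,'.')
E
```

```text
dz at eef 0.10265419070497347 pitch deg -25.948250279427004 s range 0.03928651984169721 0.11449666829980305
rows [100, 104, 109, 108, 103, 86, 78, 77, 83, 98, 107, 107, 107, 107, 123, 121, 123, 122, 122, 123, 121, 121]
```

```bash
sed -i 's/>130/>150/' hold.py; python3 hold.py
```

```text
dz at eef 0.05597743004078546 pitch deg -0.7554214405814643 s range 0.025958148266266887 0.11474737366391938
rows [104, 104, 109, 109, 103, 86, 78, 78, 83, 98, 107, 107, 107, 107, 123, 122, 123, 122, 122, 123, 121, 121]
```

The plate is level (-0.8°) and its underside is about 54 mm above the reported TCP. Now I'll carry it to the pan.

{"method": "jog_arm", "body": {"rows": [{"x":2,"y":15,"z":0,"ax":0,"ay":0,"az":0,"fingers":45},{"x":4,"y":30,"z":0,"ax":0,"ay":0,"az":0,"fingers":45},{"x":6,"y":40,"z":0,"ax":0,"ay":0,"az":0,"fingers":45},{"x":6,"y":40,"z":0,"ax":0,"ay":0,"az":0,"fingers":45},{"x":6,"y":40,"z":0,"ax":0,"ay":0,"az":0,"fingers":45},{"x":6,"y":40,"z":0,"ax":0,"ay":0,"az":0,"fingers":45},{"x":6,"y":40,"z":0,"ax":0,"ay":0,"az":0,"fingers":45},{"x":6,"y":40,"z":0,"ax":0,"ay":0,"az":0,"fingers":45}]}}

```text
t: 25.1
eef_pos: [0.4969, -0.149, 0.0947]
tool_rot: [0.0, 0.995, -0.104, -0.001]
contact_force: [0.8, -0.5, -0.4]
gripper_width: 0.627
grasp_force: 63.1
```

{"method": "jog_arm", "body": {"rows": [{"x":6,"y":40,"z":0,"ax":0,"ay":0,"az":0,"fingers":45},{"x":6,"y":40,"z":0,"ax":0,"ay":0,"az":0,"fingers":45},{"x":5,"y":40,"z":0,"ax":0,"ay":0,"az":0,"fingers":45},{"x":4,"y":35,"z":0,"ax":0,"ay":0,"az":0,"fingers":45},{"x":3,"y":25,"z":0,"ax":0,"ay":0,"az":0,"fingers":45},{"x":2,"y":15,"z":0,"ax":0,"ay":0,"az":0,"fingers":45},{"x":1,"y":10,"z":0,"ax":0,"ay":0,"az":0,"fingers":45},{"x":1,"y":8,"z":0,"ax":0,"ay":0,"az":0,"fingers":45}]}}

```text
t: 25.9
eef_pos: [0.4815, -0.3603, 0.0949]
tool_rot: [-0.0, 0.995, -0.104, -0.0]
contact_force: [0.2, 0.2, -0.6]
gripper_width: 0.626
grasp_force: 63.1
```

```bash
sed -i '/^g=/,$d' hold.py; python3 hold.py
cat > pc.py <<'E'
# plate centre from the top view, at its given height, via the far visible corners
from m import *
import sys
z=float(sys.argv[1]);c=cam('top','top_now.png');o=bot.get_obs();e=o['eef_pos'];print(e,o['gripper_width'],o['contact_force'])
P=np.array([.542,-.373]);T=c
print('pan px',proj(c,[[*P,z]]))
im=c['pixels'];hsv=cv2.cvtColor(im,cv2.COLOR_RGB2HSV)
br=((hsv[...,1]<40)&(hsv[...,2]>150)).astype(np.uint8)*255
cv2.imwrite('pics/mask.png',br)
u=np.array([np.cos(np.radians(-12)),np.sin(np.radians(-12))]);n=np.array([-u[1],u[0]])
for off in(-.018,0.009,.018):
  pts=[[*(P+u*s+n*off),z] for s in np.arange(.0,.12,.004)]
  px=proj(c,pts);print(off,[(round(s*1000),int(hsv[int(b),int(a),2])) for s,(a,b) in zip(np.arange(.0,.12,.004),px)][8:])
E
python3 pc.py .153
```

```text
dz at eef 0.1243677355917993 pitch deg -22.283982269319058 s range 0.035678830255573266 0.10815344718488079
[ 0.48173506 -0.36068243  0.09513811] 0.631701056884873 [-0.90770436  0.85382712 -1.14927178]
pan px [[464.22039923 214.30067213]]
-0.018 [(32, 74), (36, 161), (40, 68), (44, 83), (48, 160), (52, 107), (56, 70), (60, 160), (64, 103), (68, 83), (72, 128), (76, 163), (80, 108), (84, 95), (88, 99), (92, 101), (96, 98), (100, 104), (104, 103), (108, 102), (112, 99), (116, 100)]
0.009 [(32, 143), (36, 161), (40, 150), (44, 135), (48, 148), (52, 160), (56, 120), (60, 155), (64, 151), (68, 101), (72, 152), (76, 162), (80, 119), (84, 99), (88, 101), (92, 104), (96, 104), (100, 101), (104, 101), (108, 100), (112, 100), (116, 100)]
0.018 [(32, 139), (36, 163), (40, 165), (44, 147), (48, 163), (52, 147), (56, 138), (60, 164), (64, 158), (68, 155), (72, 145), (76, 163), (80, 120), (84, 101), (88, 96), (92, 99), (96, 98), (100, 103), (104, 100), (108, 101), (112, 101), (116, 105)]
```

In the top view the far end is 80 mm beyond the pan centre, so the plate is centred along its length. Lowering.

{"method": "jog_arm", "body": {"rows": [{"x":0,"y":0,"z":10,"ax":0,"ay":0,"az":0,"fingers":45},{"x":0,"y":0,"z":13,"ax":0,"ay":0,"az":0,"fingers":45},{"x":0,"y":0,"z":13,"ax":0,"ay":0,"az":0,"fingers":45},{"x":0,"y":0,"z":10,"ax":0,"ay":0,"az":0,"fingers":45},{"x":0,"y":0,"z":6,"ax":0,"ay":0,"az":0,"fingers":45},{"x":0,"y":0,"z":4,"ax":0,"ay":0,"az":0,"fingers":45},{"x":0,"y":0,"z":0,"ax":0,"ay":0,"az":0,"fingers":45},{"x":0,"y":0,"z":0,"ax":0,"ay":0,"az":0,"fingers":45}]}}

```text
t: 26.8
eef_pos: [0.4821, -0.3607, 0.0396]
tool_rot: [0.0, 0.995, -0.104, 0.0]
contact_force: [0.4, 0.2, -0.1]
gripper_width: 0.624
grasp_force: 63.1
```

```bash
cat > lat.py <<'E'
from m import *
c=cam('top','top_l.png');v=cv2.cvtColor(c['pixels'],cv2.COLOR_RGB2HSV)[...,2].astype(np.float32)
P=np.array([.542,-.373]);u=np.array([np.cos(np.radians(-12)),np.sin(np.radians(-12))]);n=np.array([-u[1],u[0]])
for s in(.055,.065,.075):
  t=np.arange(-.044,.0441,.004);px=proj(c,[[*(P+u*s+n*k),.095] for k in t]).astype(np.float32)
  print(s,[(round(k*1000),int(x)) for k,x in zip(t,cv2.remap(v,px[:,:1],px[:,1:],1)[:,0])])
print(bot.get_obs()['eef_pos'],bot.get_obs()['contact_force'])
E
python3 lat.py
```

```text
0.055 [(-44, 164), (-40, 162), (-36, 163), (-32, 161), (-28, 163), (-24, 163), (-20, 151), (-16, 81), (-12, 100), (-8, 163), (-4, 132), (0, 74), (4, 127), (8, 161), (12, 98), (16, 89), (20, 154), (24, 163), (28, 117), (32, 103), (36, 106), (40, 106), (44, 105)]
0.065 [(-44, 163), (-40, 163), (-36, 164), (-32, 161), (-28, 161), (-24, 163), (-20, 158), (-16, 139), (-12, 133), (-8, 161), (-4, 148), (0, 124), (4, 154), (8, 162), (12, 145), (16, 138), (20, 161), (24, 164), (28, 119), (32, 157), (36, 157), (40, 154), (44, 138)]
0.075 [(-44, 163), (-40, 164), (-36, 161), (-32, 163), (-28, 162), (-24, 162), (-20, 162), (-16, 153), (-12, 159), (-8, 163), (-4, 162), (0, 156), (4, 161), (8, 164), (12, 156), (16, 155), (20, 163), (24, 163), (28, 114), (32, 102), (36, 102), (40, 103), (44, 102)]
[ 0.48221767 -0.36074227  0.03975333] [-0.19790963 -0.12812835 -0.44996894]
```

Hole rows at -14.5, 0 and +14.5 mm show it's also centred sideways. On to gentle contact.

{"method": "jog_arm", "body": {"rows": [{"x":0,"y":0,"z":3,"ax":0,"ay":0,"az":0,"fingers":45},{"x":0,"y":0,"z":2,"ax":0,"ay":0,"az":0,"fingers":45},{"x":0,"y":0,"z":1,"ax":0,"ay":0,"az":0,"fingers":45},{"x":0,"y":0,"z":0.5,"ax":0,"ay":0,"az":0,"fingers":45},{"x":0,"y":0,"z":0.5,"ax":0,"ay":0,"az":0,"fingers":45},{"x":0,"y":0,"z":0,"ax":0,"ay":0,"az":0,"fingers":45},{"x":0,"y":0,"z":0,"ax":0,"ay":0,"az":0,"fingers":45},{"x":0,"y":0,"z":0,"ax":0,"ay":0,"az":0,"fingers":45}]}}

```text
t: 27.65
eef_pos: [0.4819, -0.3605, 0.0324]
tool_rot: [0.0, 0.995, -0.104, 0.0]
contact_force: [-0.3, -0.6, -2.1]
gripper_width: 0.623
grasp_force: 63.1
```

{"method": "jog_arm", "body": {"rows": [{"x":0,"y":0,"z":0.5,"ax":0,"ay":0,"az":0,"fingers":45},{"x":0,"y":0,"z":0.5,"ax":0,"ay":0,"az":0,"fingers":45},{"x":0,"y":0,"z":0,"ax":0,"ay":0,"az":0,"fingers":45},{"x":0,"y":0,"z":0,"ax":0,"ay":0,"az":0,"fingers":45},{"x":0,"y":0,"z":0,"ax":0,"ay":0,"az":0,"fingers":45},{"x":0,"y":0,"z":0,"ax":0,"ay":0,"az":0,"fingers":45},{"x":0,"y":0,"z":0,"ax":0,"ay":0,"az":0,"fingers":45},{"x":0,"y":0,"z":0,"ax":0,"ay":0,"az":0,"fingers":45}]}}

```text
t: 28.45
eef_pos: [0.482, -0.3605, 0.0314]
tool_rot: [0.0, 0.995, -0.104, 0.0]
contact_force: [-0.7, 0.0, 1.5]
gripper_width: 0.628
grasp_force: 63.3
```

Just touching. Half a millimetre more, then I'll check the force.

{"method": "jog_arm", "body": {"rows": [{"x":0,"y":0,"z":0.5,"ax":0,"ay":0,"az":0,"fingers":45},{"x":0,"y":0,"z":0,"ax":0,"ay":0,"az":0,"fingers":45},{"x":0,"y":0,"z":0,"ax":0,"ay":0,"az":0,"fingers":45},{"x":0,"y":0,"z":0,"ax":0,"ay":0,"az":0,"fingers":45},{"x":0,"y":0,"z":0,"ax":0,"ay":0,"az":0,"fingers":45},{"x":0,"y":0,"z":0,"ax":0,"ay":0,"az":0,"fingers":45},{"x":0,"y":0,"z":0,"ax":0,"ay":0,"az":0,"fingers":45},{"x":0,"y":0,"z":0,"ax":0,"ay":0,"az":0,"fingers":45}]}}

```text
t: 29.25
eef_pos: [0.482, -0.3606, 0.0313]
tool_rot: [0.0, 0.995, -0.104, 0.0]
contact_force: [-1.4, 1.2, 5.4]
gripper_width: 0.627
grasp_force: 63.5
```

Seated at 5 N. I'll back off slightly and open.

{"method": "jog_arm", "body": {"rows": [{"x":0,"y":0,"z":-0.5,"ax":0,"ay":0,"az":0,"fingers":45},{"x":0,"y":0,"z":0,"ax":0,"ay":0,"az":0,"fingers":45},{"x":0,"y":0,"z":0,"ax":0,"ay":0,"az":0,"fingers":75},{"x":0,"y":0,"z":0,"ax":0,"ay":0,"az":0,"fingers":75},{"x":0,"y":0,"z":0,"ax":0,"ay":0,"az":0,"fingers":75},{"x":0,"y":0,"z":0,"ax":0,"ay":0,"az":0,"fingers":75},{"x":0,"y":0,"z":0,"ax":0,"ay":0,"az":0,"fingers":75},{"x":0,"y":0,"z":0,"ax":0,"ay":0,"az":0,"fingers":75}]}}

```text
t: 30.05
eef_pos: [0.4819, -0.3605, 0.0313]
tool_rot: [0.0, 0.995, -0.104, 0.0]
contact_force: [0.2, -0.7, -0.1]
gripper_width: 0.879
grasp_force: 0.0
```

```bash
sed -i 's/\.095\]/.088]/' lat.py; python3 lat.py
```

```text
0.055 [(-44, 163), (-40, 163), (-36, 163), (-32, 162), (-28, 164), (-24, 163), (-20, 149), (-16, 82), (-12, 98), (-8, 156), (-4, 130), (0, 70), (4, 129), (8, 160), (12, 101), (16, 76), (20, 157), (24, 164), (28, 108), (32, 105), (36, 105), (40, 106), (44, 105)]
0.065 [(-44, 162), (-40, 163), (-36, 163), (-32, 163), (-28, 162), (-24, 163), (-20, 157), (-16, 120), (-12, 137), (-8, 162), (-4, 152), (0, 117), (4, 157), (8, 163), (12, 142), (16, 137), (20, 160), (24, 164), (28, 118), (32, 154), (36, 131), (40, 143), (44, 150)]
0.075 [(-44, 163), (-40, 163), (-36, 163), (-32, 162), (-28, 162), (-24, 163), (-20, 164), (-16, 161), (-12, 159), (-8, 163), (-4, 161), (0, 154), (4, 163), (8, 163), (12, 161), (16, 149), (20, 162), (24, 164), (28, 114), (32, 99), (36, 102), (40, 103), (44, 103)]
[ 0.48187347 -0.36048947  0.03129498] [0.99100086 0.5765359  0.9721701 ]
```

Released with no shift. Retreating straight up, then toward the robot for a clear view.

{"method": "jog_arm", "body": {"rows": [{"x":0,"y":0,"z":-5,"ax":0,"ay":0,"az":0,"fingers":75},{"x":0,"y":0,"z":-15,"ax":0,"ay":0,"az":0,"fingers":75},{"x":0,"y":0,"z":-25,"ax":0,"ay":0,"az":0,"fingers":75},{"x":0,"y":0,"z":-30,"ax":0,"ay":0,"az":0,"fingers":75},{"x":0,"y":0,"z":-30,"ax":0,"ay":0,"az":0,"fingers":75},{"x":0,"y":0,"z":-30,"ax":0,"ay":0,"az":0,"fingers":75},{"x":0,"y":30,"z":0,"ax":0,"ay":0,"az":0,"fingers":75},{"x":0,"y":40,"z":0,"ax":0,"ay":0,"az":0,"fingers":75}]}}

```text
t: 30.9
eef_pos: [0.4698, -0.4279, 0.1697]
tool_rot: [0.001, 0.995, -0.101, 0.002]
contact_force: [0.2, -0.0, -1.2]
gripper_width: 0.878
grasp_force: 0.0
```

{"method": "jog_arm", "body": {"rows": [{"x":0,"y":40,"z":0,"ax":0,"ay":0,"az":0,"fingers":75},{"x":0,"y":40,"z":0,"ax":0,"ay":0,"az":0,"fingers":75},{"x":0,"y":40,"z":0,"ax":0,"ay":0,"az":0,"fingers":75},{"x":0,"y":40,"z":0,"ax":0,"ay":0,"az":0,"fingers":75},{"x":0,"y":10,"z":0,"ax":0,"ay":0,"az":0,"fingers":75},{"x":0,"y":0,"z":0,"ax":0,"ay":0,"az":0,"fingers":75},{"x":0,"y":0,"z":0,"ax":0,"ay":0,"az":0,"fingers":75},{"x":0,"y":0,"z":0,"ax":0,"ay":0,"az":0,"fingers":75}]}}

```text
t: 31.7
eef_pos: [0.4339, -0.5932, 0.1669]
tool_rot: [-0.0, 0.995, -0.102, 0.0]
contact_force: [0.6, -0.3, 0.1]
gripper_width: 0.881
grasp_force: 0.0
```

```bash
python3 lat.py
python3 - <<'E'
from m import *
c=cam('top','final.png');im=c['pixels'];hsv=cv2.cvtColor(im,cv2.COLOR_RGB2HSV)
# hole dots of the plate -> hull rectangle at z=.088
g=cv2.cvtColor(im,cv2.COLOR_RGB2GRAY)
h=((g<125)).astype(np.uint8)
n,l,st,ce=cv2.connectedComponentsWithStats(h)
p=[ce[i] for i in range(1,n) if 3<=st[i,4]<=30 and 415<ce[i][0]<490 and 170<ce[i][1]<258]
P=onplane(c,p,.088)[:,:2]*1000
print(len(p),cv2.minAreaRect(P.astype(np.float32)),P.mean(0))
br=((hsv[...,1]<90)&(hsv[...,2]>90)).astype(np.uint8)*255
print('plain',rect(c,box(br,290,130,335,195),.073)[:3]); print(bot.get_obs()['contact_force'],bot.get_obs()['eef_pos'])
E
```

```text
0.055 [(-44, 158), (-40, 157), (-36, 158), (-32, 159), (-28, 159), (-24, 160), (-20, 145), (-16, 80), (-12, 96), (-8, 153), (-4, 126), (0, 67), (4, 125), (8, 156), (12, 99), (16, 76), (20, 153), (24, 160), (28, 104), (32, 102), (36, 103), (40, 102), (44, 103)]
0.065 [(-44, 159), (-40, 157), (-36, 158), (-32, 158), (-28, 159), (-24, 158), (-20, 153), (-16, 115), (-12, 135), (-8, 157), (-4, 148), (0, 116), (4, 152), (8, 158), (12, 140), (16, 134), (20, 157), (24, 159), (28, 117), (32, 150), (36, 128), (40, 140), (44, 147)]
0.075 [(-44, 158), (-40, 158), (-36, 159), (-32, 158), (-28, 158), (-24, 158), (-20, 158), (-16, 157), (-12, 155), (-8, 158), (-4, 156), (0, 152), (4, 159), (8, 159), (12, 156), (16, 145), (20, 159), (24, 159), (28, 112), (32, 98), (36, 97), (40, 99), (44, 101)]
[ 0.43381945 -0.59334115  0.1668539 ] [0.66901193 0.33098015 0.14458658]
39 ((539.796142578125, -385.41229248046875), (55.60086441040039, 138.39559936523438), 77.45272827148438) [ 540.543968   -375.33355262]
plain ((653.603271484375, -56.327816009521484), (57.99269485473633, 111.62826538085938), np.float32(-8.544434))
[-0.33919044  0.62034465 -0.66364459] [ 0.43356201 -0.59361328  0.16678514]
```

```bash
python3 -c "
from station import bot
print(bot.hand_in())"
```

```text
the job is handed in; nothing more can be done
None
```

The holed plate now lies flat on the balance pan, within about 3 mm of its centre, after being slid out 53 mm over the riser's front edge and gripped there by its sides. The plain plate has not moved; I handed the job in at about 32 s and got no verdict back.

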